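# Set the rinsed tumbler to dry upside down on its peg

### The arm

A 7-joint arm with a two-finger parallel gripper is mounted at the origin on the work surface. World frame = base frame: x ahead of the robot, y to its left, z up, the work surface at z = 0. Lengths are in m, angles in rad, forces in N, time in s.
With the tool pointing down it reaches from about 0.35 to 0.9 m from the base axis. Payload 8.1 kg.
Tool frame: the origin (TCP) lies at the very end of the fingers, on their centre line; the grasp point (between the pads) lies 19 mm behind it; z points along the fingers, y is the line along which they close (so a half turn about z gives the same grasp; the last joint's range is limited). The gripper opens to 92 mm and grips with 3 to 60 N. Pads are 19 mm wide; open, the fingers measure 130 mm over their backs; the gripper's body (75 mm by 190 mm) begins 47 mm behind the grasp point.
Start: joints at [1.097, 0.434, 0.025, 1.573, -0.012, 1.134, -0.075], TCP at [0.226, -0.583, 0.227] pointing down, gripper open.
Joint ranges: [-2.62, 2.62], [-0.44, 2.09], [-1.27, 1.32], [0.08, 2.57], [-1.32, 4.46], [0.12, 2], [-2.74, 2.74]. Speed limits (rad/s): [2.22, 2.22, 3.01, 3.01, 3.14, 3.14, 3.14].

### API

Orientations are given as a rotation vector (axis times angle).
In Python, from cell import arm gives the robot as it stands.
- The arm moves only by the tool jog_arm, never from a script. Its argument "rows" is a list of rows, each a list of 3 entries, a list of its own where there are three numbers: the shift along the world's x, y, z in cm, then the turn, a rotation vector about the world's x, y, z in degrees, then the opening, from 0 (shut) to 1 (fully open). A call has 1 to 8 rows; each row is the pose to reach, as a shift and turn from the pose commanded when the call began; what a row does not reach only later rows make up. A row lasts 1/8 s, in which the tool goes at most 62.5 mm and 10.7 degrees, less where a joint would pass 70% of its speed; a pose out of reach is approached as far as the arm can. A call with a gripper value outside its range is refused whole. The fingers move at their own pace and stop on an object; "newtons" is the grip in N (left out, the last holds). Time passes only in rows, so rows that repeat a pose let the fingers close. It gives the time, the measured TCP pose, the force, the opening and the grip force at its end, in the units of the state.
- arm.observe(): the state, without advancing time (a new reading comes with each control period).
- arm.get_image(name): name is "side" or "top" or "wrist"; returns a dict with "img" (384x512x3 uint8, red, green, blue), "depth" (384x512 float32, m along the optical axis (not along the pixel's ray), 0 where there is no reading), "fx", "fy", "cx", "cy" (pixels), "dist_coeffs" ([k1, k2, p1, p2, k3] as OpenCV has them; the pictures are not rectified), "rvec" (rotation vector, rad) and "tvec" (3), from world to camera coordinates, as OpenCV has them; the wrist camera has in their place "mount" (4x4, takes a point from camera to tool coordinates, whose origin is the TCP and whose axes are the flange's). Camera axes: x right, y down, z forward; pixel columns grow to the right and rows downward; lengths in m; the calibration is good to about 2 mm. A picture is of the moment at which its call begins: read the wrist's pose just before it.
- arm.sign_off(): hands the job in; it is judged then, once.
The state is a dict: "clock": time; "joints": joint angles; "dq": joint speeds; "joint_efforts": joint torques, N m; "position": TCP position; "ee_rot": TCP orientation; "force": force on the tool from outside, world axes, zero at the start; "ft_torque": the same for the moment, N m; "width": opening from 0.0 (shut) to 1.0 (fully open); "gripper_force": force on a finger pad.
Only numpy, scipy, OpenCV 4.12 (cv2) and the standard library are available. Lean on these libraries where they do the work, as an engineer would, in place of code of your own. Each camera call takes 0.05 s, during which the arm holds its last target. There are 200 camera calls.

### The job

Take the terracotta tumbler from the draining cradle, turn it mouth down and lower it over the upright wooden drying peg. Then press it down firmly but gently, pushing the stiff blue ring down the peg until the ring meets its stop and will go no further, hold it pressed there for a moment, and let go so that the tumbler stays upside down on the ring. It is brittle, so do not bang or force it, and leave the plaster bowl, the jar and the mallet where they are.

Things in the scene. Friction and masses are not known exactly. Their poses are not given: they have to be found in the camera images.
- cup: Terracotta tumbler: round cylinder, 60 mm outside, 90 mm tall, wall 5 mm (bore 50 mm), base 8 mm thick, 0.15 to 0.26 kg. Origin: centre of the base's outer face; +z runs from base to mouth. It starts lying in the cradle, its mouth to the robot's left (+y, give or take 40 degrees) and 10 degrees below level. Gripped across 30 mm from the base, the fingers clear the cradle and ring.
- cup_rim (a point): Centre of the tumbler's mouth, on its axis, 90 mm from the base. To bring the mouth down from the cradle the tumbler must turn 80 degrees: e.g. grasped by a tool leaning 40 degrees from vertical, its back towards the tumbler's base, and set down with the tool leaning 40 degrees again, its back still on the base side. Round, so its heading on the peg is free.
- cradle: Fixed grey draining cradle, foot 100 x 70 mm, two V saddles 58 mm wide that hold the tumbler from below, its axis 78 mm over the bench; the tumbler's sides are free. Origin: centre of the foot on the bench; +x is the way the tumbler's mouth points, seen from above. Place and heading vary.
- stand: Fixed drying stand: round wooden foot 132 mm across, 16 mm high, with an upright round peg 42 mm in diameter in its centre, tapering over its last 20 mm to 20 mm across. Origin: centre of the foot on the bench, z up.
- peg_top (a point): Centre of the peg's top, on its axis, 128 mm above the bench. The tumbler's floor never reaches it: its rim rests on the ring first.
- ring_top (a point): Centre of the upper face of the blue ring (76 mm across, flange 6 mm thick) that slides on the peg with 7 N friction and stays where left. It starts 63 to 102 mm above the bench and goes down 15 to 30 mm to a hidden hard stop, 48 to 72 mm high, different each time: it must be felt as resistance well over 7 N. Press it there with 15 to 25 N for half a second; over 60 N is forcing.
- bowl: Bystander: loose white plaster bowl, 116 mm across, 60 mm high, upright; origin at the centre of its underside.
- jar: Bystander: loose amber glass jar, 60 mm across, 100 mm high, upright; origin at the centre of its underside.
- mallet: Bystander: loose mallet, 240 mm long, lying on the bench; origin at the middle of its length on the bench, handle to its -x.
Mind the look-alikes: they are no part of the job. What is shaped like the cup but yellow is not meant.

How it is judged:
By the outcome, as a careful person would: the job done as asked, in the order asked, and still so for the second after the job is handed in, with the robot touching nothing.
It also fails if it takes over 51 s, if anything falls off the work surface, if the arm or the gripper's body presses on something with over 40 N, if the wrist force passes 120 N, or if a joint passes its speed limit or range.

## Working session

There is one attempt and no reset: what is moved stays moved. The work goes in short steps, Python scripts to look and compute and a tool call to move; the robot and the scene stay as the last step left them, time stands still between calls to the robot, and variables do not carry over. Pictures are saved under pics/ and viewed, at most 10 in all, crops included, and the job is handed in when it is done.

Besides the shell and the picture viewer there is one more tool, called after "Emit:" in YAML: its name, and indented under it one key for each argument. jog_arm: Moves the arm, as the interface text tells. Its arguments: {"type":"object","properties":{"rows":{"type":"array","items":{"type":"array"}},"newtons":{"type":"number"}},"required":["rows"]}

```bash
ls; mkdir -p pics
cat > h.py <<'E'
import numpy as np, cv2
from cell import arm
from scipy.spatial.transform import Rotation as R
def grab(n):
    s=arm.observe(); d=arm.get_image(n)
    d['K']=np.array([[d['fx'],0,d['cx']],[0,d['fy'],d['cy']],[0,0,1.]]); d['D']=np.array(d['dist_coeffs'],float)
    if 'rvec' in d:
        Rm=cv2.Rodrigues(np.array(d['rvec'],float))[0]; d['Rc']=Rm.T; d['o']=-Rm.T@np.array(d['tvec']).ravel()
    else:
        M=np.array(d['mount']); T=R.from_rotvec(s['ee_rot']).as_matrix()
        d['Rc']=T@M[:3,:3]; d['o']=T@M[:3,3]+np.array(s['position'])
    return d
def cloud(d):
    h,w=d['depth'].shape
    uv=np.stack(np.meshgrid(np.arange(w),np.arange(h)),-1).reshape(-1,1,2).astype(np.float64)
    n=cv2.undistortPoints(uv,d['K'],d['D']).reshape(-1,2)
    z=d['depth'].reshape(-1,1)
    P=np.hstack([n*z,z])@d['Rc'].T+d['o']
    P[z[:,0]==0]=np.nan
    return P.reshape(h,w,3)
def save(d,f): cv2.imwrite('pics/'+f,d['img'][:,:,::-1])
E
python3 - <<'E'
from h import *
a=grab('side');b=grab('top')
cv2.imwrite('pics/a.png',cv2.resize(np.vstack([a['img'],b['img']])[:,:,::-1],(400,600)) if 0 else np.hstack([cv2.resize(x['img'],(400,300)) for x in(a,b)])[:,:,::-1])
save(a,'side.png');save(b,'top.png')
print(a['o'],b['o'],arm.observe())
E
```

```text
pics
[ 0.49956453 -0.79291987  0.88935082] [0.39027029 0.01080593 1.38673642] {'clock': 0.1, 'joints': array([ 1.09743138,  0.43516189,  0.02499366,  1.57398384, -0.01156673,
        1.13401066, -0.07507963]), 'dq': array([ 1.07173081e-03, -7.94065290e-04, -1.70191470e-05, -3.09737577e-03,
       -7.78823721e-04, -1.00660566e-04,  1.90992605e-04]), 'joint_efforts': array([ 2.42380564e-03, -6.69128966e+01,  9.87920836e-01, -3.15145862e+01,
       -6.04832615e-02,  3.74806754e-02,  7.57071393e-05]), 'position': array([ 0.22622176, -0.58213856,  0.22602698]), 'ee_rot': array([-3.08644784e+00, -5.78734754e-01,  6.66815819e-04]), 'force': array([-0.5393984 , -0.02396872, -0.77266735]), 'ft_torque': array([-0.02295534, -0.00043442, -0.0294366 ]), 'gripper_force': 0.0, 'width': 1.000631364517244}
```

View pics/top.png

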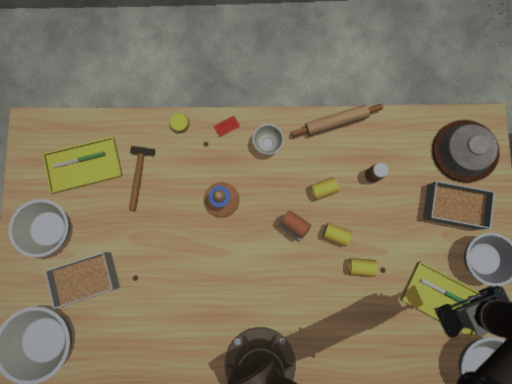

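View pics/side.png

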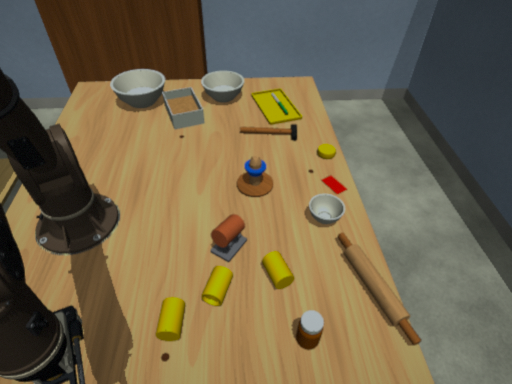

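The top view shows the cup in its cradle at about (295,224) and the peg with the blue ring at (219,197). The side view shows the cup at (228,230) and the ring at (256,168). Yellow decoys lie to the cup's -y side.

Run:
```python
from h import *
for n,cu,ri in(('top',(295,224),(219,197)),('side',(228,230),(256,168))):
    d=grab(n);P=cloud(d);hsv=cv2.cvtColor(d['img'],cv2.COLOR_RGB2HSV)
    H,S,V=[hsv[...,i].astype(int) for i in range(3)]
    def near(c,r):
        m=np.zeros(H.shape,bool);m[c[1]-r:c[1]+r,c[0]-r:c[0]+r]=1;return m
    print(n,'hsv',hsv[cu[1],cu[0]])
    m=near(cu,25)&((H<9)|(H>175))&(S>130)&(P[...,2]>.04)
    q=P[m]; q=q[~np.isnan(q).any(1)]
    print('cup n',len(q),q.min(0),q.max(0),q.mean(0))
    # top ridge direction
    t=q[:,:2]-q[:,:2].mean(0); u,s,v=np.linalg.svd(t,full_matrices=False); a=v[0]*np.sign(v[0][1]); print('axis',a,np.degrees(np.arctan2(a[1],a[0])))
    l=t@a; w=t@np.array([-a[1],a[0]]); print('len',np.percentile(l,[0,2,98,100]),'w',np.percentile(w,[0,2,98,100]))
    for k in np.arange(-.04,.05,.02):
        b=abs(l-k)<.01; 
        if b.sum()>3: print('  l',k,'zmax',np.percentile(q[b,2],95), 'wmid',(w[b].min()+w[b].max())/2)
    m=near(ri,30)&(H>100)&(H<130)&(S>120); q=P[m];q=q[~np.isnan(q).any(1)]
    print('ring n',len(q),q.min(0),q.max(0),np.percentile(q[:,2],[50,80,95]),(q.min(0)+q.max(0))/2)
    m=near(ri,30)&(P[...,2]>.11); q=P[m]; print('peg',len(q),np.nanmean(q,0),np.nanmax(q,0))
    m=near(ri,35)&(P[...,2]>.011)&(P[...,2]<.022); q=P[m]; print('foot',(q.min(0)+q.max(0))/2,q.max(0)-q.min(0))
```

```text
top hsv [  9 142 144]Traceback (most recent call last):
  File "<stdin>", line 10, in <module>
    return umr_minimum(a, axis, None, out, keepdims, initial, where)
ValueError: zero-size array to reduction operation minimum which has no identity
```

```bash
cat > m.py <<'E'
from h import *
for n,cu,ri in(('top',(295,224),(219,197)),('side',(228,230),(256,168))):
    d=grab(n);P=cloud(d);hsv=cv2.cvtColor(d['img'],cv2.COLOR_RGB2HSV)
    H,S,V=[hsv[...,i].astype(int) for i in range(3)]
    def near(c,r):
        m=np.zeros(H.shape,bool);m[c[1]-r:c[1]+r,c[0]-r:c[0]+r]=1;return m
    print(n,'P cup',P[cu[1],cu[0]])
    m=near(cu,25)&((H<12)|(H>172))&(S>115)&(P[...,2]>.05)&(P[...,2]<.13)
    q=P[m]
    print('cup n',len(q),q.min(0),q.max(0),q.mean(0))
    t=q[:,:2]-q[:,:2].mean(0); u,s,v=np.linalg.svd(t,full_matrices=False); a=v[0]*np.sign(v[0][1]); print('axis',a,np.degrees(np.arctan2(a[1],a[0])))
    l=t@a; w=t@np.array([-a[1],a[0]]); print('len',np.percentile(l,[0,2,98,100]),'w',np.percentile(w,[0,2,98,100]))
    for k in np.arange(-.04,.05,.02):
        b=abs(l-k)<.01
        if b.sum()>3: print('  l',k,'zmax',np.percentile(q[b,2],95), 'wmid',(w[b].min()+w[b].max())/2)
    m=near(ri,30)&(H>100)&(H<130)&(S>120); q=P[m];q=q[~np.isnan(q).any(1)]
    print('ring n',len(q),q.min(0),q.max(0),np.percentile(q[:,2],[50,80,95]),(q.min(0)+q.max(0))/2)
    m=near(ri,30)&(P[...,2]>.11); q=P[m]; print('peg',len(q),np.nanmean(q,0),np.nanmax(q,0))
    m=near(ri,35)&(P[...,2]>.011)&(P[...,2]<.022); q=P[m]; print('foot',(q.min(0)+q.max(0))/2,q.max(0)-q.min(0))
E
python3 m.py
```

```text
top P cup [ 0.48072989 -0.12430723  0.11039901]
cup n 391 [ 0.43989509 -0.17275     0.08140775] [ 0.52787495 -0.08113794  0.11939754] [ 0.48187249 -0.12634616  0.10376084]
axis [0.61193493 0.79090811] 52.27045702143635
len [-0.0436751  -0.04165008  0.04192645  0.04455993] w [-0.02907972 -0.02671182  0.02409775  0.02553342]
  l -0.04 zmax 0.1171581790302001 wmid -0.0009757837067330723
  l -0.02 zmax 0.11448575356049182 wmid -0.0015969441089819115
  l 0.0 zmax 0.11199794836168638 wmid -0.00207364429748679
  l 0.019999999999999997 zmax 0.10846829989284501 wmid -0.0013504910684859622
  l 0.04 zmax 0.10439332885008747 wmid -0.0006655373983133085
ring n 137 [0.55040247 0.10684693 0.08696479] [0.61554081 0.17065263 0.09940987] [0.09276592 0.09458435 0.09714942] [0.58297164 0.13874978 0.09318733]
peg 106 [0.57945789 0.1360415  0.12207477] [0.60091026 0.15745087 0.13269577]
foot [0.56105218 0.12809408 0.01647745] [0.16556383 0.14868582 0.01089259]
side P cup [ 0.48386111 -0.15218705  0.1063403 ]
cup n 629 [ 0.4368276  -0.18099058  0.05103899] [ 0.52828296 -0.09014556  0.11623803] [ 0.48237751 -0.14420638  0.09541731]
axis [0.70570235 0.70850843] 45.11368637123904
len [-0.03848851 -0.03676109  0.05464415  0.05898161] w [-0.02388672 -0.02085613  0.02692166  0.03221905]
  l -0.04 zmax 0.10260448066392469 wmid 0.00361172618097781
  l -0.02 zmax 0.11476582654817727 wmid -0.000719224545865281
  l 0.0 zmax 0.11136496499343107 wmid 0.0032669471688683283
  l 0.019999999999999997 zmax 0.10816051092698643 wmid 0.005694857597898867
  l 0.04 zmax 0.10460125090625273 wmid 0.00886378390198391
ring n 161 [0.54806278 0.10197821 0.06416528] [0.61817965 0.16559828 0.11418997] [0.09186739 0.09373886 0.09585736] [0.58312122 0.13378825 0.08917763]
peg 88 [0.58093025 0.13095047 0.12139105] [0.59948676 0.14809688 0.13070544]
foot [0.63101577 0.25258876 0.01645191] [0.2301678  0.36582204 0.01079818]
```

```bash
cat >> h.py <<'E'
def toolR(zt,xt):
    zt=np.array(zt,float)/np.linalg.norm(zt); xt=np.array(xt,float); xt-=zt*(xt@zt); xt/=np.linalg.norm(xt)
    return np.column_stack([xt,np.cross(zt,xt),zt])
def graspR(h):
    a=np.array([np.cos(h),np.sin(h)]);s,c=np.sin(np.radians(40)),np.cos(np.radians(40))
    return toolR([*(a*s),-c],[*(a*c),s])
def placeR(h):
    a=np.array([np.cos(h),np.sin(h)]);s,c=np.sin(np.radians(40)),np.cos(np.radians(40))
    return toolR([*(-a*s),-c],[*(a*c),-s])
def delta(p,Rt):
    s=arm.observe(); print('t',s['clock'],'q',np.round(s['joints'],2),'F',np.round(s['force'],1),'w',round(s['width'],3))
    print('shift cm',np.round((np.array(p)-s['position'])*100,2),'turn deg',np.round(np.degrees((R.from_matrix(Rt)*R.from_rotvec(s['ee_rot']).inv()).as_rotvec()),1))
def grasptcp(C,h,back):
    Rt=graspR(h); c=np.array([np.cos(h)*.985,np.sin(h)*.985,-.1736])
    return np.array(C)-.015*c+(.019-back)*Rt[:,2],Rt
E
python3 - <<'E'
from h import *
print([x for x in dir(arm) if x[0]!='_'])
delta(*grasptcp([.483,-.127,.078],np.radians(52),.2))
d=grab('wrist');print(np.round(d['mount'],3))
E
```

```text
['PlanningError', 'get_image', 'observe', 'sign_off']
t 0.25 q [ 1.1   0.43  0.02  1.57 -0.01  1.13 -0.08] F [-0.2 -0.1  1.2] w 1.001
shift cm [17.59 35.2  -0.71] turn deg [ 24.1 -32.5  29.5]
[[-0.    -0.952 -0.305  0.083]
 [ 1.    -0.     0.     0.001]
 [-0.    -0.305  0.952 -0.158]
 [ 0.     0.     0.     1.   ]]
```

Emit:
jog_arm:
  rows:
    - [[2.2,4.4,0],[3,-4,3.7],1]
    - [[4.4,8.8,0],[6,-8.1,7.4],1]
    - [[6.6,13.2,0],[9,-12.2,11],1]
    - [[8.8,17.6,0],[12,-16.3,14.8],1]
    - [[11,22,0],[15,-20.3,18.4],1]
    - [[13.2,26.4,-0.3],[18,-24.4,22.1],1]
    - [[15.4,30.8,-0.5],[21,-28.5,25.8],1]
    - [[17.6,35.2,-0.7],[24.1,-32.5,29.5],1]

```text
clock: 1.3
position: [0.4029, -0.2295, 0.2199]
ee_rot: [-2.425, -1.186, -0.887]
force: [0.1, -0.3, 0.1]
width: 1.004
gripper_force: 0.0
```

Emit:
jog_arm:
  rows:
    - [[0,0,0],[0,0,0],1]
    - [[0,0,0],[0,0,0],1]

```text
clock: 1.55
position: [0.4023, -0.2314, 0.2197]
ee_rot: [-2.429, -1.183, -0.883]
force: [-0.3, 0.4, 0.4]
width: 1.001
gripper_force: 0.0
```

Run:
```python
from h import *
delta(*grasptcp([.483,-.127,.078],np.radians(52),.2))
d=grab('wrist');save(d,'w1.png')
```

```text
t 1.55 q [ 1.22  0.36 -0.38  1.98 -0.64  1.07  0.57] F [-0.3  0.4  0.4] w 1.001
shift cm [-0.    0.11 -0.04] turn deg [ 0.1 -0.   0.1]
```

View pics/w1.png

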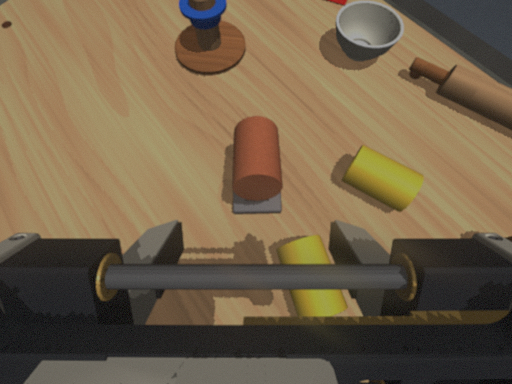

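The wrist view shows the terracotta cup at (258,160), its mouth at the top and base end at (260,190), with a yellow decoy below the gripper at (315,280). Now I'll measure the cup and that decoy from here.

Run:
```python
from h import *
d=grab('wrist');P=cloud(d);hsv=cv2.cvtColor(d['img'],cv2.COLOR_RGB2HSV).astype(int);H,S,V=hsv[...,0],hsv[...,1],hsv[...,2]
print(hsv[150,257],hsv[185,262])
m=((H<10)|(H>172))&(S>140); m[:100]=0;m[215:]=0;m[:,:220]=0;m[:,300:]=0
m&=(P[...,2]>.05)
q=P[m];print(len(q),q.min(0),q.max(0))
# cylinder fit: axis heading h, point, radius .03, tilt 10
from scipy.optimize import least_squares
N=cv2.Sobel
def res(p):
    h,x,y,z,l0=p;c=np.array([np.cos(h)*.985,np.sin(h)*.985,-.1736]);r=q-[x,y,z];l=r@c
    side=np.linalg.norm(r-l[:,None]*c,axis=1)-.03
    base=l+.045      # base face at l=-.045
    return np.where(abs(side)<abs(base),side,base)
s=least_squares(res,[np.radians(52),.483,-.127,.078,0],loss='soft_l1',f_scale=.003)
print('cyl',np.degrees(s.x[0]),s.x[1:4],np.sqrt(np.mean(s.fun**2)))
r=q-s.x[1:4];h=s.x[0];l=r@np.array([np.cos(h)*.985,np.sin(h)*.985,-.1736]);print('l',np.percentile(l,[0,1,5,95,99,100]))
y=(abs(H-29)<5)&(S>150)&(P[...,2]>.01);y[:230]=0
n,L=cv2.connectedComponents(y.astype(np.uint8))
for dn in('top',):
    e=grab(dn);Q=cloud(e);hh=cv2.cvtColor(e['img'],cv2.COLOR_RGB2HSV).astype(int)
    for c in((337,234),(363,267),(325,188)):
        mm=(abs(hh[...,0]-29)<6)&(hh[...,1]>130);w=np.zeros_like(mm);w[c[1]-16:c[1]+16,c[0]-18:c[0]+18]=1;k=Q[mm&w&(Q[...,2]>.015)];print('yel',k.min(0),k.max(0))
b=(H>100)&(H<130)&(S>120);b[60:]=0;k=P[b];print('ring',k.min(0),k.max(0),(k.min(0)+k.max(0))/2)
```

```text
[  8 153 152] [ 11 140  95]
2172 [ 0.4374039  -0.18053004  0.07762897] [ 0.52761296 -0.0838321   0.11637733]
cyl 53.08461732572282 [ 0.48258287 -0.13109472  0.07818885] 0.0005053164332948541
l [-0.04609084 -0.04509274 -0.04273984  0.03662231  0.04153989  0.04322768]
yel [ 0.41588745 -0.31622655  0.02978457] [ 0.48553067 -0.23613616  0.06594584]Traceback (most recent call last):
  File "<stdin>", line 23, in <module>
    return umr_minimum(a, axis, None, out, keepdims, initial, where)
ValueError: zero-size array to reduction operation minimum which has no identity
```

Run:
```python
from h import *
for b in(.06,0): delta(*grasptcp([.4826,-.1311,.0782],np.radians(53),b))
```

```text
t 1.7 q [ 1.22  0.36 -0.38  1.98 -0.64  1.07  0.57] F [ 0.9 -0.6  0.9] w 0.999
shift cm [  5.55   6.77 -10.77] turn deg [0.1 0.  1.1]
t 1.7 q [ 1.22  0.36 -0.38  1.98 -0.64  1.07  0.57] F [ 0.9 -0.6  0.9] w 0.999
shift cm [  7.87   9.85 -15.37] turn deg [0.1 0.  1.1]
```

Emit:
jog_arm:
  rows:
    - [[1.4,1.7,-2.7],[0,0,0.5],1]
    - [[2.8,3.4,-5.4],[0,0,1.1],1]
    - [[4.2,5.1,-8.1],[0,0,1.1],1]
    - [[5.5,6.8,-10.8],[0,0,1.1],1]
    - [[6.3,7.8,-12.3],[0,0,1.1],1]
    - [[7.1,8.8,-13.8],[0,0,1.1],1]
    - [[7.9,9.8,-15.4],[0,0,1.1],1]
    - [[7.9,9.8,-15.4],[0,0,1.1],1]

```text
clock: 2.7
position: [0.4815, -0.1322, 0.0653]
ee_rot: [-2.411, -1.205, -0.877]
force: [0.1, 0.3, 0.9]
width: 0.997
gripper_force: 0.0
```

Run:
```python
from h import *
delta(*grasptcp([.4826,-.1311,.0782],np.radians(53),0))
d=grab('wrist');save(d,'w2.png')
```

```text
t 2.7 q [ 1.04  0.62 -0.52  2.14 -0.82  0.57  0.69] F [0.1 0.3 0.9] w 0.997
shift cm [-0.04 -0.09  0.1 ] turn deg [-0.  -0.  -0.1]
```

View pics/w2.png

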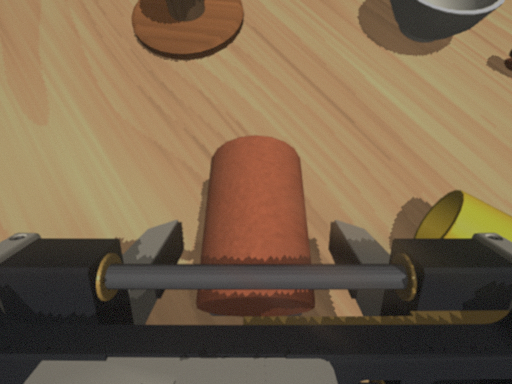

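The cup sits centred between the fingers (x≈256), so I'm closing.

Emit:
jog_arm:
  rows:
    - [[0,0,0],[0,0,0],0.6]
    - [[0,0,0],[0,0,0],0.5]
    - [[0,0,0],[0,0,0],0.5]
    - [[0,0,0],[0,0,0],0.5]
    - [[0,0,0],[0,0,0],0.5]
    - [[0,0,0],[0,0,0],0.5]
  newtons: 40

```text
clock: 3.5
position: [0.4812, -0.1324, 0.0659]
ee_rot: [-2.411, -1.205, -0.878]
force: [-3.9, -0.6, 5.5]
width: 0.657
gripper_force: 40.0
```

Emit:
jog_arm:
  rows:
    - [[0,0,1.0],[0,0,0],0.5]
    - [[0,0,3],[0,0,0],0.5]
    - [[0,0,6],[0,0,0],0.5]
    - [[0,0,10],[0,0,0],0.5]
    - [[0,0,14],[0,0,0],0.5]
    - [[0,0,18],[0,0,0],0.5]
    - [[0,0,18],[0,0,0],0.5]

```text
clock: 4.38
position: [0.4827, -0.1331, 0.2487]
ee_rot: [-2.414, -1.21, -0.882]
force: [-0.5, 0.3, -3.7]
width: 0.659
gripper_force: 40.0
```

Run:
```python
from h import *
d=grab('wrist');P=cloud(d);hsv=cv2.cvtColor(d['img'],cv2.COLOR_RGB2HSV).astype(int);H,S,V=hsv[...,0],hsv[...,1],hsv[...,2]
save(d,'w3.png')
b=(H>100)&(H<130)&(S>120);k=P[b];k=k[~np.isnan(k).any(1)]
if len(k):print('ring',len(k),k.min(0),k.max(0),(k.min(0)+k.max(0))/2,np.percentile(k[:,2],[50,95]))
s=arm.observe();print(s['position'],s['width'],s['gripper_force'],s['force'],s['ft_torque'])
delta(np.array(s['position'])+.1*0,placeR(np.radians(150)))
```

```text
ring 785 [ 0.49837677 -0.2197705   0.08982099] [0.61965827 0.17223679 0.34542473] [ 0.55901752 -0.02376685  0.21762286] [0.09253721 0.09356253]
[ 0.48181859 -0.1328435   0.24681681] 0.6539756786483253 39.99930012971163 [-0.25981292 -1.04143682 -3.17186731] [-0.90762226  0.62702277 -0.0068813 ]
t 4.425 q [ 1.02  0.3  -0.45  2.   -0.71  0.96  0.39] F [-0.3 -1.  -3.2] w 0.654
shift cm [0. 0. 0.] turn deg [-86.9 -17.5  79. ]
```

View pics/w3.png

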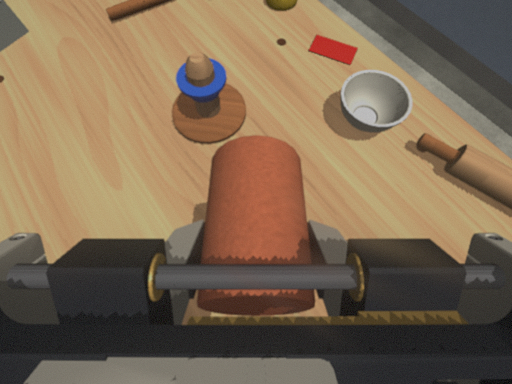

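The cup is held, and the ring and peg show at (200,78). Next I'll measure the peg centre and the cup's pose in the hand.

Run:
```python
from h import *
from scipy.optimize import least_squares
s=arm.observe();d=grab('wrist');P=cloud(d);hsv=cv2.cvtColor(d['img'],cv2.COLOR_RGB2HSV).astype(int);H,S,V=hsv[...,0],hsv[...,1],hsv[...,2]
win=np.zeros(H.shape,bool);win[45:105,170:235]=1
k=P[(H>100)&(H<130)&(S>120)&win];k=k[k[:,2]>.08]
print('ring',len(k),k.min(0),k.max(0),(k.min(0)+k.max(0))/2,np.percentile(k[:,2],[5,50,95]))
top=k[abs(k[:,2]-np.percentile(k[:,2],60))<.003]
# outer-edge circle, ring radius known .038: fit hull points
hull=cv2.convexHull(k[:,:2].astype(np.float32)).reshape(-1,2)
f=least_squares(lambda p:np.hypot(*(hull-p).T)-.038,hull.mean(0),loss='soft_l1',f_scale=.001);print('ring c',f.x,f.fun.round(4))
w=win&~((H>100)&(H<130))&(P[...,2]>.10)&(P[...,2]<.14);k=P[w];print('peg',len(k),k.mean(0),k.max(0))
T=R.from_rotvec(s['ee_rot']).as_matrix()
m=((H<10)|(H>172))&(S>130);m[:130]=0;m[260:]=0;m[:,:195]=0;m[:,320:]=0
q=(P[m]-s['position'])@T;q=q[~np.isnan(q).any(1)]   # tool coordinates
q=q[np.abs(q[:,1])<.04]
def res(p):
    th,ps,x,y=p;c=np.array([np.sin(th)*np.cos(ps),np.sin(ps),np.cos(th)*np.cos(ps)]);r=q-[x,y,-.019];l=r@c
    return np.linalg.norm(r-l[:,None]*c,axis=1)-.03
f=least_squares(res,[np.radians(40),0,0,0],loss='soft_l1',f_scale=.002)
th,ps=f.x[:2];c=np.array([np.sin(th)*np.cos(ps),np.sin(ps),np.cos(th)*np.cos(ps)])
l=(q-[f.x[2],f.x[3],-.019])@c
print('cup in tool: tilt',np.degrees(f.x[:2]),f.x[2:],'rms',np.sqrt(np.mean(f.fun**2)),'l',np.percentile(l,[1,99,99.8]),len(q))
```

```text
ring 780 [0.54574249 0.09850167 0.08947063] [0.61986771 0.17245183 0.11017733] [0.5828051  0.13547675 0.09982398] [0.09140591 0.09256134 0.09371343]
ring c [0.58306213 0.13596061] [-0.001  -0.0011 -0.0003  0.0004 -0.0009 -0.0009 -0.0008 -0.0009 -0.0008
 -0.0012 -0.0012 -0.0017 -0.0006 -0.0005 -0.0006 -0.0001 -0.0002  0.0006
  0.0001  0.0003 -0.0001 -0.0007 -0.0003 -0.0006 -0.0009 -0.0007 -0.001
 -0.0023 -0.0018 -0.0013]
peg 721 [0.57923631 0.12746138 0.11798384] [0.60324755 0.14988204 0.12983248]
cup in tool: tilt [39.9694867  -0.05535933] [0.00033    0.00059343] rms 0.00048215158776007943 l [-0.01396356  0.05674273  0.05796161] 10676
```

```bash
cat >> h.py <<'E'
PEG=np.array([.583,.136])
def placetcp(rimz,b,peg=PEG,p0=np.array([.0003,.0006,-.019])):
    Rt=placeR(b); c=np.array([np.sin(np.radians(40)),0,np.cos(np.radians(40))])
    return np.array([*peg,rimz])-Rt@(p0+.06*c),Rt
E
python3 - <<'E'
from h import *
for b in(110,130,150): delta(*placetcp(.19,np.radians(b)))
E
```

```text
t 4.475 q [ 1.02  0.3  -0.45  2.   -0.71  0.96  0.39] F [ 0.4 -0.  -3.3] w 0.656
shift cm [10.55 25.66 -1.  ] turn deg [-81.9  12.2  47. ]
t 4.475 q [ 1.02  0.3  -0.45  2.   -0.71  0.96  0.39] F [ 0.4 -0.  -3.3] w 0.656
shift cm [10.93 25.86 -1.  ] turn deg [-85.3  -2.2  63.2]
t 4.475 q [ 1.02  0.3  -0.45  2.   -0.71  0.96  0.39] F [ 0.4 -0.  -3.3] w 0.656
shift cm [11.23 26.18 -1.  ] turn deg [-86.9 -17.7  79.1]
```

Emit:
jog_arm:
  rows:
    - [[0.4,0.9,1],[-3,-0.1,2.2],0.5]
    - [[1.2,2.8,2],[-9,-0.2,6.7],0.5]
    - [[2.0,4.7,2],[-15,-0.4,11.1],0.5]
    - [[2.8,6.6,2],[-21,-0.5,15.6],0.5]
    - [[3.6,8.5,2],[-27,-0.7,20],0.5]
    - [[4.4,10.4,2],[-33,-0.9,24.5],0.5]
    - [[5.0,11.8,2],[-38,-1,28.2],0.5]
    - [[5.5,13,2],[-42.6,-1.1,31.6],0.5]

```text
clock: 5.48
position: [0.5357, -0.0015, 0.2641]
ee_rot: [2.058, 2.121, 0.265]
force: [0.2, 0.1, -2.9]
width: 0.655
gripper_force: 40.0
```

Run:
```python
from h import *
for b in(110,130): delta(*placetcp(.19,np.radians(b)))
```

```text
t 5.475 q [ 0.38  0.16 -0.56  1.91  0.16  0.85 -0.22] F [ 0.2  0.1 -2.9] w 0.655
shift cm [ 5.1  12.56 -2.85] turn deg [-41.7   6.   12.5]
t 5.475 q [ 0.38  0.16 -0.56  1.91  0.16  0.85 -0.22] F [ 0.2  0.1 -2.9] w 0.655
shift cm [ 5.48 12.76 -2.85] turn deg [-42.6  -1.4  31.6]
```

Emit:
jog_arm:
  rows:
    - [[0.5,1.2,0],[-5,-0.1,3.7],0.5]
    - [[1.3,3.1,0],[-11,-0.4,8.2],0.5]
    - [[2.1,5,0],[-17,-0.6,12.6],0.5]
    - [[2.9,6.9,0],[-23,-0.8,17.1],0.5]
    - [[3.7,8.8,0],[-29,-1,21.5],0.5]
    - [[4.5,10.7,-0.5],[-35,-1.2,26],0.5]
    - [[5.1,11.9,-1],[-39.5,-1.3,29.3],0.5]
    - [[5.5,12.8,-1],[-42.6,-1.4,31.6],0.5]

```text
clock: 6.48
position: [0.5904, 0.1265, 0.2527]
ee_rot: [1.044, 2.253, -0.381]
force: [1.1, -1.0, -2.6]
width: 0.65
gripper_force: 40.0
```

Emit:
jog_arm:
  rows:
    - [[0,0,0],[0,0,0],0.5]
    - [[0,0,0],[0,0,0],0.5]

```text
clock: 6.72
position: [0.5911, 0.1247, 0.2548]
ee_rot: [1.052, 2.249, -0.378]
force: [0.0, -0.0, -2.5]
width: 0.659
gripper_force: 40.0
```

Run:
```python
from h import *
delta(*placetcp(.19,np.radians(130)))
d=grab('wrist');e=grab('side')
cv2.imwrite('pics/w4.png',np.hstack([cv2.resize(d['img'],(400,300)),cv2.resize(e['img'][90:240,150:350],(400,300))])[:,:,::-1])
```

```text
t 6.725 q [-0.27  0.42 -0.59  1.83  0.98  1.28 -0.59] F [ 0.  -0.  -2.5] w 0.659
shift cm [-0.05  0.14 -1.92] turn deg [-0.2  0.1  0.1]
```

View pics/w4.png

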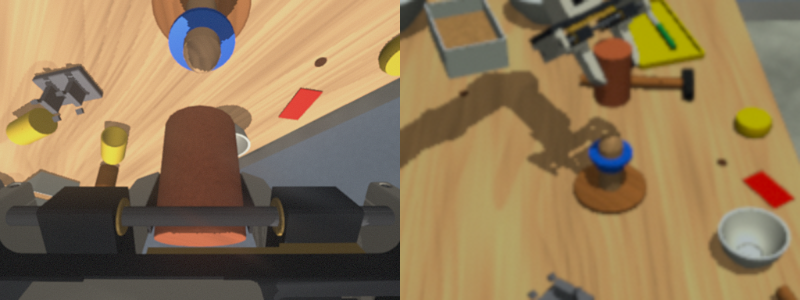

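The cup hangs mouth down above the peg, which lies straight beyond its mouth in the wrist view. I'll check the relative alignment with the same camera.

Run:
```python
from h import *
from scipy.optimize import least_squares
s=arm.observe();d=grab('wrist');P=cloud(d);hsv=cv2.cvtColor(d['img'],cv2.COLOR_RGB2HSV).astype(int);H,S,V=hsv[...,0],hsv[...,1],hsv[...,2]
k=P[(H>100)&(H<130)&(S>120)];k=k[(abs(k[:,2]-.09)<.015)&(np.hypot(*(k[:,:2]-PEG).T)<.06)]
hull=cv2.convexHull(k[:,:2].astype(np.float32)).reshape(-1,2)
f=least_squares(lambda p:np.hypot(*(hull-p).T)-.038,hull.mean(0),loss='soft_l1',f_scale=.001);print('ring c',f.x,f.fun.round(4),np.percentile(k[:,2],[5,50,95]))
g=(np.hypot(*(P[...,:2]-PEG).transpose(2,0,1))<.035)&(P[...,2]>.12)&(P[...,2]<.14);kk=P[g];print('pegtop',len(kk),kk.mean(0),np.percentile(kk[:,2],95))
m=((H<12)|(H>172))&(S>110)&(P[...,2]>.185)&(P[...,2]<.30)&(np.hypot(*(P[...,:2]-PEG).transpose(2,0,1))<.05);q=P[m]
def res(p):
    x,y,ax,ay=p;c=np.array([ax,ay,1]);c/=np.linalg.norm(c);r=q-[x,y,.2];l=r@c
    return np.linalg.norm(r-l[:,None]*c,axis=1)-.03
f=least_squares(res,[*PEG,0,0],loss='soft_l1',f_scale=.002);print('cup axis at z=.2',f.x[:2],'tilt deg',np.degrees(f.x[2:]),'rms',np.sqrt(np.mean(f.fun**2)),len(q),np.percentile(q[:,2],[0.2,1]))
```

```text
ring c [0.58272258 0.13741557] [-0.001  -0.0005 -0.0003 -0.0004 -0.0006 -0.0005 -0.001  -0.0013 -0.001
 -0.0008 -0.0008 -0.0006 -0.0003 -0.0002 -0.0001 -0.0001  0.0001 -0.0002
 -0.0001 -0.0002  0.0001  0.0001 -0.     -0.      0.     -0.0001  0.
 -0.0001 -0.0001 -0.     -0.0001 -0.0004 -0.0005 -0.0005 -0.001  -0.0011
 -0.0012 -0.0011 -0.0012 -0.001  -0.0008 -0.0012 -0.0007 -0.0006  0.0003
 -0.0005 -0.0003] [0.09140425 0.09267896 0.09377159]
pegtop 1134 [0.58003334 0.14041822 0.12564417] 0.12924472892457523
cup axis at z=.2 [0.58321677 0.1327006 ] tilt deg [ 0.29388777 -0.16815403] rms 0.004320531624031873 14146 [0.2116067  0.21302537]
```

Emit:
jog_arm:
  rows:
    - [[0,0.3,-1.5],[0.2,0,0],0.5]
    - [[0,0.3,-3.5],[0.2,0,0],0.5]
    - [[0,0.3,-5.5],[0.2,0,0],0.5]
    - [[0,0.3,-7],[0.2,0,0],0.5]
    - [[0,0.3,-8],[0.2,0,0],0.5]
    - [[0,0.3,-8.8],[0.2,0,0],0.5]
    - [[0,0.3,-9.3],[0.2,0,0],0.5]
    - [[0,0.3,-9.3],[0.2,0,0],0.5]

```text
clock: 7.88
position: [0.5914, 0.1285, 0.1627]
ee_rot: [1.052, 2.249, -0.373]
force: [-0.3, -0.0, -3.1]
width: 0.653
gripper_force: 40.0
```

Run:
```python
from h import *
delta(*placetcp(.093,np.radians(130),np.array([.583,.137])));print(arm.observe()['ft_torque'])
d=grab('side');e=grab('wrist')
cv2.imwrite('pics/w5.png',np.hstack([cv2.resize(e['img'],(400,300)),cv2.resize(d['img'][110:220,190:337],(400,300))])[:,:,::-1])
```

```text
t 7.875 q [-0.31  0.54 -0.56  1.92  1.09  1.19 -0.79] F [-0.3 -0.  -3.1] w 0.653
shift cm [-0.09 -0.14 -2.4 ] turn deg [-0.4  0.2 -0. ]
[ 0.86578404  0.56257438 -0.02043706]
```

View pics/w5.png

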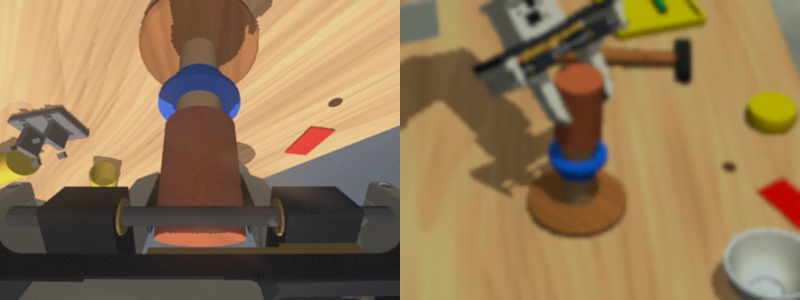

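The mouth is over the peg, ring just below it, with no side force. Lowering on to the ring.

Emit:
jog_arm:
  rows:
    - [[-0.1,-0.1,-0.6],[-0.3,0.2,0],0.5]
    - [[-0.1,-0.1,-1.2],[-0.3,0.2,0],0.5]
    - [[-0.1,-0.1,-1.6],[-0.3,0.2,0],0.5]
    - [[-0.1,-0.1,-1.9],[-0.3,0.2,0],0.5]
    - [[-0.1,-0.1,-2.1],[-0.3,0.2,0],0.5]
    - [[-0.1,-0.1,-2.3],[-0.3,0.2,0],0.5]
    - [[-0.1,-0.1,-2.5],[-0.3,0.2,0],0.5]
    - [[-0.1,-0.1,-2.7],[-0.3,0.2,0],0.5]

```text
clock: 8.98
position: [0.5907, 0.1275, 0.1363]
ee_rot: [1.049, 2.249, -0.38]
force: [-2.6, 0.8, 4.8]
width: 0.654
gripper_force: 40.0
```

Emit:
jog_arm:
  rows:
    - [[0,0,-0.2],[0,0,0],0.5]
    - [[0,0,-0.4],[0,0,0],0.5]
    - [[0,0,-0.6],[0,0,0],0.5]
    - [[0,0,-0.8],[0,0,0],0.5]

```text
clock: 9.48
position: [0.5906, 0.1275, 0.1277]
ee_rot: [1.05, 2.25, -0.38]
force: [-2.3, -0.3, 4.4]
width: 0.659
gripper_force: 40.0
```

Run:
```python
from h import *
delta(*placetcp(.08,np.radians(130),np.array([.583,.137])));print(arm.observe()['ft_torque'])
```

```text
t 9.475 q [-0.32  0.59 -0.54  1.95  1.13  1.16 -0.86] F [-2.3 -0.3  4.4] w 0.659
shift cm [-0.   -0.04 -0.2 ] turn deg [-0.1  0.  -0. ]
[ 0.12356064  0.22686973 -0.13600338]
```

The ring is sliding at about 7 N. I'm going on in small steps.

Emit:
jog_arm:
  rows:
    - [[0,0,-0.1],[0,0,0],0.5]
    - [[0,0,-0.2],[0,0,0],0.5]
    - [[0,0,-0.3],[0,0,0],0.5]
    - [[0,0,-0.4],[0,0,0],0.5]

```text
clock: 9.98
position: [0.5905, 0.1275, 0.1237]
ee_rot: [1.05, 2.25, -0.38]
force: [-1.9, 0.8, 4.3]
width: 0.65
gripper_force: 40.0
```

Emit:
jog_arm:
  rows:
    - [[0,0,-0.1],[0,0,0],0.5]
    - [[0,0,-0.2],[0,0,0],0.5]

```text
clock: 10.22
position: [0.5905, 0.1275, 0.1217]
ee_rot: [1.05, 2.25, -0.38]
force: [-0.6, 0.2, 4.5]
width: 0.655
gripper_force: 40.0
```

Emit:
jog_arm:
  rows:
    - [[0,0,-0.1],[0,0,0],0.5]
    - [[0,0,-0.2],[0,0,0],0.5]

```text
clock: 10.48
position: [0.5905, 0.1275, 0.1197]
ee_rot: [1.05, 2.25, -0.38]
force: [-0.8, 0.6, 4.2]
width: 0.657
gripper_force: 40.0
```

Emit:
jog_arm:
  rows:
    - [[0,0,-0.1],[0,0,0],0.5]
    - [[0,0,-0.2],[0,0,0],0.5]

```text
clock: 10.72
position: [0.5905, 0.1275, 0.1177]
ee_rot: [1.05, 2.25, -0.38]
force: [-0.0, -0.1, 4.5]
width: 0.654
gripper_force: 40.0
```

Emit:
jog_arm:
  rows:
    - [[0,0,-0.1],[0,0,0],0.5]
    - [[0,0,-0.2],[0,0,0],0.5]

```text
clock: 10.98
position: [0.5907, 0.1273, 0.1163]
ee_rot: [1.049, 2.249, -0.381]
force: [-3.5, 0.2, 13.4]
width: 0.657
gripper_force: 40.0
```

Emit:
jog_arm:
  rows:
    - [[0,0,-0.1],[0,0,0],0.5]
    - [[0,0,-0.2],[0,0,0],0.5]

```text
clock: 11.22
position: [0.591, 0.1271, 0.1161]
ee_rot: [1.049, 2.246, -0.381]
force: [-9.3, 0.5, 28.5]
width: 0.655
gripper_force: 40.0
```

Stop reached: the resistance jumped to about 30 N. Easing back to about 20 N and holding.

Emit:
jog_arm:
  rows:
    - [[0,0,0.15],[0,0,0],0.5]
    - [[0,0,0.15],[0,0,0],0.5]

```text
clock: 11.48
position: [0.5907, 0.1274, 0.1163]
ee_rot: [1.049, 2.249, -0.38]
force: [-3.2, 0.5, 13.0]
width: 0.653
gripper_force: 40.0
```

Emit:
jog_arm:
  rows:
    - [[0,0,0],[0,0,0],0.5]
    - [[0,0,0],[0,0,0],0.5]
    - [[0,0,0],[0,0,0],0.5]

```text
clock: 11.85
position: [0.5907, 0.1274, 0.1163]
ee_rot: [1.049, 2.249, -0.38]
force: [-3.7, 0.7, 11.7]
width: 0.658
gripper_force: 40.0
```

Emit:
jog_arm:
  rows:
    - [[0,0,-0.07],[0,0,0],0.5]
    - [[0,0,-0.07],[0,0,0],0.5]
    - [[0,0,-0.07],[0,0,0],0.5]

```text
clock: 12.22
position: [0.5908, 0.1273, 0.1162]
ee_rot: [1.049, 2.247, -0.38]
force: [-5.4, 0.8, 17.8]
width: 0.661
gripper_force: 40.0
```

Emit:
jog_arm:
  rows:
    - [[0,0,0],[0,0,0],0.5]
    - [[0,0,0],[0,0,0],0.5]
    - [[0,0,0],[0,0,0],0.5]
    - [[0,0,0],[0,0,0],0.5]
    - [[0,0,0],[0,0,0],0.5]
    - [[0,0,0],[0,0,0],0.5]

```text
clock: 12.98
position: [0.5908, 0.1273, 0.1162]
ee_rot: [1.049, 2.247, -0.381]
force: [-5.1, 0.6, 17.7]
width: 0.652
gripper_force: 40.0
```

Held about 1 s at roughly 20 N. Unloading, then releasing gently.

Emit:
jog_arm:
  rows:
    - [[0,0,0.1],[0,0,0],0.5]
    - [[0,0,0.2],[0,0,0],0.5]
    - [[0,0,0.22],[0,0,0],0.5]

```text
clock: 13.35
position: [0.5903, 0.1275, 0.1164]
ee_rot: [1.05, 2.251, -0.38]
force: [0.5, 0.9, -0.7]
width: 0.658
gripper_force: 40.0
```

Emit:
jog_arm:
  rows:
    - [[0,0,0],[0,0,0],0.5]
    - [[0,0,0],[0,0,0],0.5]
  newtons: 5

```text
clock: 13.6
position: [0.5903, 0.1276, 0.1163]
ee_rot: [1.05, 2.251, -0.38]
force: [-0.3, 0.9, -1.1]
width: 0.665
gripper_force: 5.0
```

Emit:
jog_arm:
  rows:
    - [[0,0,0],[0,0,0],0.7]
    - [[0,0,0],[0,0,0],0.8]
    - [[0,0,0],[0,0,0],0.9]
    - [[0,0,0],[0,0,0],1]
    - [[0,0,0],[0,0,0],1]
    - [[0,0,0],[0,0,0],1]

```text
clock: 14.35
position: [0.5905, 0.1274, 0.1168]
ee_rot: [1.05, 2.25, -0.38]
force: [-0.3, -0.3, 0.3]
width: 0.999
gripper_force: 0.0
```

Run:
```python
from h import *
s=arm.observe();T=R.from_rotvec(s['ee_rot']).as_matrix();print(np.round(-T[:,2]*10,2),s['width'],s['force'])
d=grab('side');e=grab('wrist')
cv2.imwrite('pics/w6.png',np.hstack([cv2.resize(e['img'],(400,300)),cv2.resize(d['img'][110:220,190:337],(400,300))])[:,:,::-1])
```

```text
[-4.13  4.91  7.67] 0.9990327183424962 [-0.26066096 -0.26554454  0.31485173]
```

View pics/w6.png

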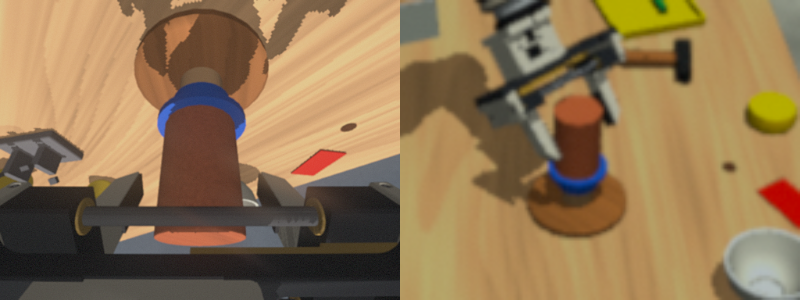

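The fingers are open on both sides of the cup, which stands on the ring. Backing off along the tool axis.

Emit:
jog_arm:
  rows:
    - [[-0.4,0.5,0.8],[0,0,0],1]
    - [[-1.2,1.5,2.3],[0,0,0],1]
    - [[-2.1,2.5,3.9],[0,0,0],1]
    - [[-3.3,3.9,6.1],[0,0,0],1]
    - [[-4.5,5.4,8.4],[0,0,0],1]
    - [[-5.8,6.9,10.7],[0,0,0],1]
    - [[-6.6,7.9,12.3],[0,0,0],1]
    - [[-6.6,7.9,12.3],[0,0,0],1]

```text
clock: 15.45
position: [0.5242, 0.2082, 0.2412]
ee_rot: [1.048, 2.25, -0.376]
force: [-0.5, 0.5, -0.3]
width: 1.0
gripper_force: 0.0
```

Run:
```python
from h import *
e=grab('wrist');d=grab('side');P=cloud(e)
g=(np.hypot(*(P[...,:2]-[.583,.137]).transpose(2,0,1))<.028)&(P[...,2]>.145)&(P[...,2]<.2);k=P[g];print(len(k),np.percentile(k[:,2],[5,50,95]),k.mean(0))
cv2.imwrite('pics/w7.png',np.hstack([cv2.resize(e['img'],(400,300)),cv2.resize(d['img'],(400,300))])[:,:,::-1])
```

```text
1156 [0.16034315 0.16105894 0.16161438] [0.58179055 0.13924795 0.16081839]
```

View pics/w7.png

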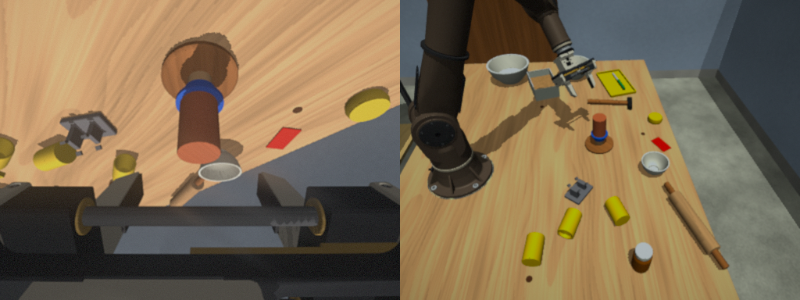

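The cup stands level, with its base at z≈0.161 and its rim on the ring at about 0.071. Bowl, jar and mallet are undisturbed, and the gripper is clear.

```bash
python3 -c "
from cell import arm
print(arm.sign_off())"
```

```text
the job is handed in; nothing more can be done
None
```

The terracotta tumbler is upside down on the peg, resting on the blue ring, and the job is handed in. I pushed the ring to its stop and held it there at about 20 N for roughly a second; the force peaked briefly at about 31 N when it met the stop. The bowl, jar and mallet look undisturbed, and the arm is clear after about 15.5 s.

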